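# Stack a dismantled flute's parts tins

## Robot

A 7-joint arm with a two-finger parallel gripper is mounted at the origin on the work surface. World frame = base frame: x ahead of the robot, y to its left, z up, the work surface at z = 0. Lengths are in m, angles in rad, forces in N, time in s.
With the tool pointing down it reaches from about 0.4 to 0.85 m from the base axis. Payload 6.9 kg.
Tool frame: the origin (TCP) lies midway between the tips of the shut fingers; the grasp point (between the pads) lies 19 mm behind it (hold_point_z is the distance from the TCP to the grasp point, in m); z points along the fingers, y is the line along which they close (so a half turn about z gives the same grasp; the last joint's range is limited). The gripper opens to 85 mm and grips with 20 to 120 N. Pads are 22 mm wide; open, the fingers measure 114 mm over their backs; the gripper's body (76 mm by 85 mm) begins 54 mm behind the grasp point. The pads swing forward as they close: fully open they stand 13 mm farther back than shut.
Start: joints at [1.448, 0.507, -0.238, 1.5, 0.126, 1.149, -0.155], TCP at [0.142, -0.609, 0.231] pointing down, gripper open.
Joint ranges: [-3.08, 3.08], [-0.24, 2.05], [-1.43, 1.35], [0, 2.5], [-1.52, 4.66], [0.17, 1.96], [-2.89, 2.89]. Speed limits (rad/s): [2.39, 2.39, 3.14, 3.14, 3.14, 3.14, 3.14].

## Interface

Orientations are given as a 3x3 rotation matrix whose columns are the frame's x, y, z axes.
In Python, from cell import * gives the robot as it stands.
- The arm moves only by the tool jog_arm, never from a script. Its argument "targets" is a list that holds one entry, the list of rows, each a list of 4 numbers: the shift along the tool's x, y, z in m, then the turn about the tool's z in rad. A call has 1 to 12 rows; each row is the pose to reach, as a shift and turn from the pose commanded when the call began, along the tool's axes at that moment; what a row does not reach only later rows make up. A row lasts 1/8 s, in which the tool goes at most 62.5 mm and 10.7 degrees, less where a joint would pass 70% of its speed; a pose out of reach is approached as far as the arm can. A call with a gripper value outside its range is refused whole. "fingers" is the closure, from -1 (fully open) to 1 (shut), so that 0 is half open, set as the call begins (left out, the last holds). The fingers move at their own pace and stop on an object; the grip force is fixed at half the most. Time passes only in rows, so rows that repeat a pose let the fingers close. It gives the time, the measured TCP pose, the force, the opening and the grip force at its end, in the units of the state.
- sense(): the state, without advancing time (a new reading comes with each control period).
- grab_frame(name): name is "side" or "top" or "wrist"; returns a dict with "pixels" (384x512x3 uint8, blue, green, red), "mtx" (3x3 intrinsics, pixels), "extrinsics" (4x4, takes a point from camera to world coordinates). Camera axes: x right, y down, z forward; pixel columns grow to the right and rows downward; lengths in m; the calibration is good to about 2 mm. A picture is of the moment at which its call begins. There is no depth.
- sign_off(): hands the job in; it is judged then, once.
The state is a dict: "t": time; "joint_pos": joint angles; "qd": joint speeds; "joint_efforts": joint torques, N m; "eef_pos": TCP position; "orientation": TCP orientation; "force": force on the tool from outside, world axes, zero at the start; "wrist_torque": the same for the moment, N m; "width": finger opening in m; "grasp_force": force on a finger pad.
Only numpy, scipy, OpenCV 4.12 (cv2) and the standard library are available. Lean on these libraries where they do the work, as an engineer would, in place of code of your own. Each camera call takes 0.05 s, during which the arm holds its last target. There are 200 camera calls.

## Task

Pack up the dismantled flute's parts: stack the tins on the round wooden stand, one piece at a time from the bottom up: the deep tin in the middle of the stand, on it the tin divided into four, on that the shallow tin, and the knobbed lid on top. Seat each piece flat and fully home on the one beneath, keep them all upright on the way, and leave the jar, the paper roll, the wooden block and the oil bottle where they are.

Things in the scene. Friction and masses are not known exactly. Their poses are not given: they have to be found in the camera images.
- stand: Round dark wooden stand, 88 mm across, fixed to the bench: its flat top lies 12 mm above its origin, with a rim 3 mm high and 74 mm in inner diameter around it. Origin: centre of its underside, which lies on the leather mat (3 mm thick on the bench, top of the mat at z = 3 mm); z up.
- tin_deep: Deep tin, the tallest: 50 mm high in all, undivided, a few flute keys inside. Round, bare aluminium, 60 mm across, wall 2.5 mm, open top; below it a foot 5 mm high, 47 mm across, which drops into the 55 mm mouth of the tin below so that the body rests on its rim. Origin: centre of the foot's underside; z up. 0.11 kg. Standing on the stand, its origin is 12 mm above the stand's.
- tin_divided: Divided tin: 38 mm high in all, split into four by a cross of thin walls; screws inside. Round, bare aluminium, 60 mm across, wall 2.5 mm, open top; below it a foot 5 mm high, 47 mm across, which drops into the 55 mm mouth of the tin below so that the body rests on its rim. Origin: centre of the foot's underside; z up. 0.1 kg. Seated on the deep tin, its origin is 45 mm above that tin's.
- tin_shallow: Shallow tin, the lowest: 26 mm high in all, undivided, three cork discs inside. Round, bare aluminium, 60 mm across, wall 2.5 mm, open top; below it a foot 5 mm high, 47 mm across, which drops into the 55 mm mouth of the tin below so that the body rests on its rim. Origin: centre of the foot's underside; z up. 0.07 kg. Seated on the divided tin, its origin is 33 mm above that tin's.
- lid: Aluminium lid: a disc 60 mm across and 6 mm thick on a foot 5 mm high, 47 mm across, with a black knob in the middle, 18 mm in diameter, from 11 to 37 mm above the origin. Origin: centre of the foot's underside; z up the knob. About 0.06 kg. Seated on the shallow tin, its origin is 21 mm above that tin's.
- jar: Bystander, to be left alone: amber glass jar with a white cap, 50 mm across, 65 mm high. Origin: centre of its underside.
- tape_roll: Bystander, to be left alone: pale paper roll lying flat, 76 mm across, with a 50 mm hole, 19 mm high. Origin: centre of its underside.
- bench_block: Bystander, to be left alone: wooden bench block with three holes, 60 (x) by 45 (y) by 25 mm high. Origin: centre of its underside.
- oil_bottle: Bystander, to be left alone: small white plastic oil bottle, 32 mm across, 65 mm high. Origin: centre of its underside.

How it is judged:
On the way, in this order (a step that is already met when the one before it is completed fails the run):
1. The deep tin stands on the wooden stand (horizontal distance between tin_deep and stand below 0.012 m and z of tin_deep in the frame of stand between 0.009 and 0.015 m and angle between tin_deep's own z axis and vertical below 0.08 rad), for 0.2 s.
2. The divided tin is seated on the deep tin (horizontal distance between tin_divided and tin_deep below 0.007 m and z of tin_divided in the frame of tin_deep between 0.042 and 0.048 m and angle between tin_divided's own z axis and vertical below 0.08 rad), for 0.2 s.
3. The shallow tin is seated on the divided tin (horizontal distance between tin_shallow and tin_divided below 0.007 m and z of tin_shallow in the frame of tin_divided between 0.03 and 0.036 m and angle between tin_shallow's own z axis and vertical below 0.08 rad), for 0.2 s.
4. The lid is seated on the shallow tin (horizontal distance between lid and tin_shallow below 0.007 m and z of lid in the frame of tin_shallow between 0.018 and 0.024 m and angle between lid's own z axis and vertical below 0.08 rad), for 0.2 s.
At the end, for the whole second after the job is handed in: From the bottom up: the deep tin on the stand (within 12 mm of its centre), the divided tin, the shallow tin and the lid, each within 7 mm of the axis of the one beneath, fully seated (height within 3 mm), level within 0.08 rad, and at rest (under 0.02 m/s) (all of step 1 and all of step 2 and all of step 3 and all of step 4 and linear speed of each of tin_deep, tin_divided, tin_shallow, lid below 0.02 m/s); the robot touches nothing.
It fails at once if A tin or the lid is tipped more than 35 degrees (angle between any of tin_deep, tin_divided, tin_shallow, lid's own z axis and vertical above 0.61 rad).
It fails at once if The jar is moved more than 30 mm (distance of jar from where it was at the start of the episode above 0.03 m).
It fails at once if The tape roll is moved more than 30 mm (distance of tape_roll from where it was at the start of the episode above 0.03 m).
It fails at once if The bench block is moved more than 30 mm (distance of bench_block from where it was at the start of the episode above 0.03 m).
It fails at once if The oil bottle is moved more than 30 mm (distance of oil_bottle from where it was at the start of the episode above 0.03 m).
It also fails if it takes over 120 s, if anything falls off the work surface, if the arm or the gripper's body presses on something with over 40 N, if the wrist force passes 120 N, or if a joint passes its speed limit or range.

## Working session

There is one attempt and no reset: what is moved stays moved. The work goes in short steps, Python scripts to look and compute and a tool call to move; the robot and the scene stay as the last step left them, time stands still between calls to the robot, and variables do not carry over. Pictures are saved under pics/ and viewed, at most 14 in all, crops included, and the job is handed in when it is done.

Besides the shell and the picture viewer there is one more tool, called after "Request:" in YAML: its name, and indented under it one key for each argument. jog_arm: Moves the arm, as the interface text tells. Its arguments: {"type":"object","properties":{"targets":{"type":"array","items":{"type":"array","items":{"type":"array","items":{"type":"number"}}}},"fingers":{"type":"number"}},"required":["targets"]}

```bash
mkdir -p pics
python3 - <<'E'
from cell import *
import cv2,numpy as np
s=sense();print(s)
for n in("top","side"):
    f=grab_frame(n);cv2.imwrite(f"pics/{n}0.png",f["pixels"]);print(n,np.round(f["mtx"],1).tolist(),np.round(f["extrinsics"],3).tolist())
E
```

```text
{'t': 0.0, 'joint_pos': array([ 1.44749842,  0.50829505, -0.23750934,  1.50113314,  0.12569518,
        1.14887992, -0.15480139]), 'qd': array([-0.00131055, -0.00023364,  0.00135743, -0.00238706, -0.00114172,
       -0.00105421,  0.00026536]), 'joint_efforts': array([-1.59803221e-03, -6.20592356e+01, -2.18696550e+00, -2.49649000e+01,
        1.28201951e-02,  1.18804310e-02,  1.27894316e-05]), 'eef_pos': array([ 0.14155995, -0.60824845,  0.23045559]), 'orientation': array([[ 9.73939627e-01,  2.26807007e-01, -4.29119985e-04],
       [ 2.26807410e-01, -9.73938189e-01,  1.67388050e-03],
       [-3.82885138e-05, -1.72758615e-03, -9.99998507e-01]]), 'force': array([-0.08108843,  0.37436972, -0.1350005 ]), 'wrist_torque': array([ 0.01615096, -0.05658529, -0.01494565]), 'grasp_force': 0.0, 'width': 0.08552193401692193}
top [[401.6, 0.0, 253.6], [0.0, 401.6, 196.0], [0.0, 0.0, 1.0]] [[-0.009, -0.992, 0.13, 0.372], [-1.0, 0.011, 0.014, -0.011], [-0.016, -0.129, -0.991, 1.128], [0.0, 0.0, 0.0, 1.0]]
side [[348.8, 0.0, 254.5], [0.0, 348.8, 188.8], [0.0, 0.0, 1.0]] [[0.996, -0.042, 0.073, 0.451], [-0.084, -0.555, 0.827, -0.704], [0.006, -0.831, -0.557, 0.492], [0.0, 0.0, 0.0, 1.0]]
```

View pics/top0.png

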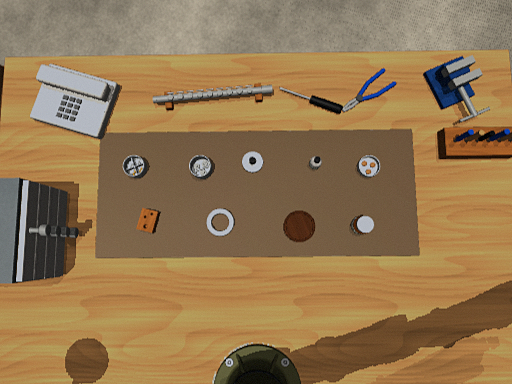

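View pics/side0.png

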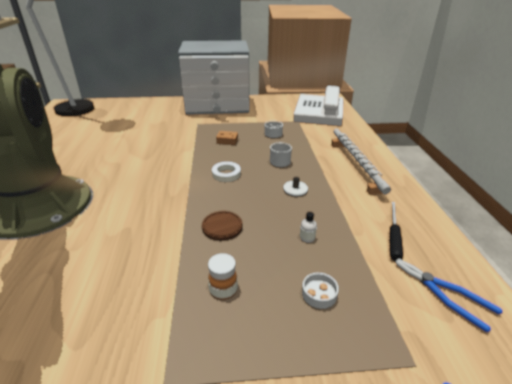

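The top view shows the divided tin (134,166), deep tin (201,167), lid (252,161), oil bottle (316,161) and shallow tin (369,166). Below them are the block (148,220), roll (220,222), stand (299,226) and jar (364,225). The side view shows the same layout, with everything upright.

```bash
cat > h.py <<'E'
from cell import *
import cv2,numpy as np
def w(f,u,v,z):
    K,T=f["mtx"],f["extrinsics"]
    d=T[:3,:3]@np.linalg.solve(K,[u,v,1.]);o=T[:3,3];return o+d*(z-o[2])/d[2]
def px(f,p):
    K,T=f["mtx"],f["extrinsics"]
    q=K@(T[:3,:3].T@(np.array(p)-T[:3,3]));return q[:2]/q[2]
def need(x,y,z):
    "shift in tool axes from measured pose"
    s=sense();return np.round(s["orientation"].T@(np.array([x,y,z])-s["eef_pos"]),4)
E
python3 - <<'E'
from h import *
f=grab_frame("top")
for n,u,v,z in [("div",134,166,.041),("deep",201,167,.053),("lid",252,161,.014),("sh",369,166,.029),("stand",299,226,.018),("jar",364,225,.068),("oil",316,161,.06)]:
    print(n,np.round(w(f,u,v,z),3))
print(sense()["t"],need(0.5,-0.1,.25))
E
```

```text
div [0.601 0.335 0.041]
deep [0.594 0.147 0.053]
lid [0.618 0.008 0.014]
sh [ 0.596 -0.316  0.029]
stand [ 0.432 -0.12   0.018]
jar [ 0.431 -0.285  0.068]
oil [ 0.605 -0.166  0.06 ]
0.15 [ 0.4644 -0.4139 -0.0188]
```

Request:
jog_arm:
  targets:
    - [[0.393, -0.409, 0, 0.229], [0.393, -0.409, 0, 0.229], [0.393, -0.409, 0, 0.229], [0.393, -0.409, 0, 0.229], [0.393, -0.409, 0, 0.229], [0.393, -0.409, 0, 0.229], [0.393, -0.409, 0, 0.229], [0.393, -0.409, 0, 0.229], [0.393, -0.409, 0, 0.229], [0.393, -0.409, 0, 0.229], [0.393, -0.409, 0, 0.229], [0.393, -0.409, 0, 0.229]]
  fingers: -1

```text
t: 1.65
eef_pos: [0.4309, -0.1227, 0.2311]
orientation: [[1.0, -0.003, -0.001], [-0.003, -1.0, -0.0], [-0.001, 0.0, -1.0]]
force: [0.3, -0.1, 0.2]
width: 0.0854
grasp_force: 0.0
```

Run:
```python
from h import *
f=grab_frame("wrist");cv2.imwrite("pics/w1.png",f["pixels"]);s=sense()
print(s["t"],s["eef_pos"],s["orientation"].round(3).tolist(),s["joint_pos"].round(2));print(f["mtx"].round(1).tolist(),f["extrinsics"].round(3).tolist())
print(px(f,[.432,-.12,.018]))
```

```text
1.7 [ 0.43096534 -0.12277576  0.23115151] [[1.0, -0.003, -0.001], [-0.003, -1.0, -0.0], [-0.001, 0.0, -1.0]] [ 0.55  0.25 -0.41  1.94  0.12  0.98 -1.49]
[[335.8, 0.0, 254.8], [0.0, 335.8, 193.0], [0.0, 0.0, 1.0]] [[-0.003, -0.952, -0.306, 0.51], [-1.0, 0.003, -0.001, -0.124], [0.002, 0.306, -0.952, 0.374], [0.0, 0.0, 0.0, 1.0]]
[251.12982978 160.64065506]
```

View pics/w1.png

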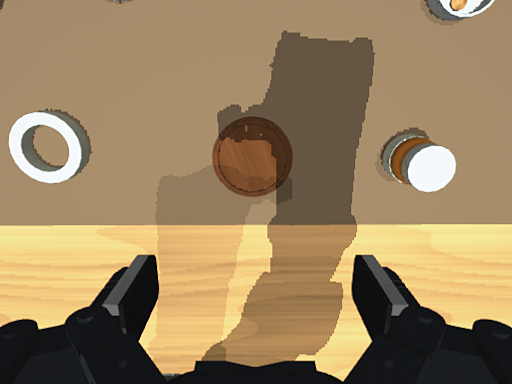

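Stand outline: circle from (212,117) to (292,197), centre about (252,157). Next I'll look at the deep tin from above.

Run:
```python
from h import *
f=grab_frame("wrist");print(w(f,252,157,.016));print(need(.594,.147,.23))
```

```text
[ 0.43564771 -0.12096902  0.016     ]
[ 0.1621 -0.2702  0.001 ]
```

Request:
jog_arm:
  targets:
    - [[0.163, -0.27, 0, 0], [0.163, -0.27, 0, 0], [0.163, -0.27, 0, 0], [0.163, -0.27, 0, 0], [0.163, -0.27, 0, 0], [0.163, -0.27, 0, 0], [0.163, -0.27, 0, 0], [0.163, -0.27, 0, 0]]

```text
t: 2.75
eef_pos: [0.5947, 0.1463, 0.2313]
orientation: [[1.0, -0.003, -0.0], [-0.003, -1.0, -0.001], [-0.0, 0.001, -1.0]]
force: [0.2, 0.1, 0.2]
width: 0.0854
grasp_force: 0.0
```

Run:
```python
from h import *
f=grab_frame("wrist");cv2.imwrite("pics/w2.png",f["pixels"]);s=sense()
print(s["eef_pos"],s["orientation"].round(3).tolist())
print(px(f,[.594,.147,.053]))
g=cv2.medianBlur(cv2.cvtColor(f["pixels"],6),3)
c=cv2.HoughCircles(g,cv2.HOUGH_GRADIENT_ALT,1,20,param1=200,param2=.6,minRadius=15,maxRadius=60)
if c is not None:
  for u,v,r in c[0]: print(u,v,r,w(f,u,v,.053).round(4))
```

```text
[0.59469142 0.14648378 0.23150672] [[1.0, -0.003, 0.0], [-0.003, -1.0, -0.001], [0.0, 0.001, -1.0]]
[252.7657735  170.08076415]
249.0 161.0 27.468985 [0.6031 0.1506 0.053 ]
63.0 157.0 28.606735 [0.6077 0.3308 0.053 ]
296.0 281.0 30.92959 [0.4689 0.1002 0.053 ]
469.0 295.0 34.324112 [ 0.4501 -0.0931  0.053 ]
383.0 139.0 28.542833 [0.624  0.0224 0.053 ]
469.0 295.0 21.84957 [ 0.4501 -0.0931  0.053 ]
296.0 281.0 19.302565 [0.4689 0.1002 0.053 ]
```

View pics/w2.png

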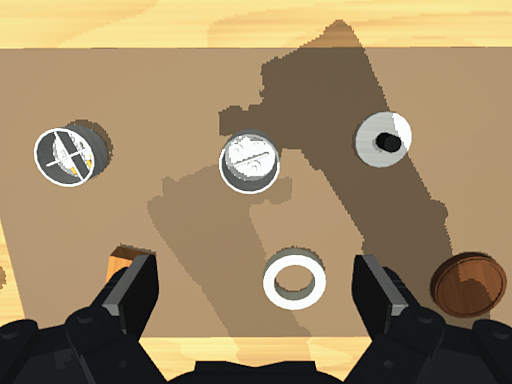

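Deep tin rim is centred near (250,163), with the divided tin at (71,157) and the lid at (383,139). I'll refine these with a rim-ring fit.

```bash
cat >> h.py <<'E'
def ring(f,x,y,z,span=.015,r0=.0288,rin=.0255,rout=.0325):
    "centre of a bright rim at height z"
    g=cv2.GaussianBlur(f["pixels"].min(2),(3,3),0).astype(np.float32)
    K,T=f["mtx"],f["extrinsics"];a=np.linspace(0,2*np.pi,90,endpoint=False)
    C=np.array([np.cos(a),np.sin(a)]).T;best=(-1e9,)
    def val(x,y,r):
        P=np.c_[np.array([x,y])+r*C,np.full(90,z)]
        q=(P-T[:3,3])@T[:3,:3]@K.T;q=(q[:,:2]/q[:,2:]).astype(np.float32)
        return cv2.remap(g,q[:,0],q[:,1],cv2.INTER_LINEAR,borderMode=cv2.BORDER_REPLICATE).ravel()
    for dx in np.arange(-span,span+1e-9,.0007):
        for dy in np.arange(-span,span+1e-9,.0007):
            m=val(x+dx,y+dy,r0)
            if m.mean()<best[0]: continue
            s=m.mean()-.5*val(x+dx,y+dy,rout).mean()-.5*val(x+dx,y+dy,rin).mean()-.5*m.std()
            if s>best[0]: best=(s,x+dx,y+dy)
    return np.round(best,4)
E
python3 - <<'E'
from h import *
f=grab_frame("wrist")
print(ring(f,.601,.149,.053),ring(f,.605,.33,.041)); d=ring(f,.601,.149,.053); print(px(f,[d[1],d[2],.053]),need(d[1],d[2],.09))
E
```

```text
[67.6873  0.5993  0.1508] [107.6798   0.6047   0.3374]
[249.05780372 164.85909327] [ 0.0045 -0.0042  0.1416]
```

Request:
jog_arm:
  targets:
    - [[0.0045, -0.004, 0.05, 0], [0.0045, -0.004, 0.1, 0], [0.0045, -0.004, 0.15, 0], [0.0045, -0.004, 0.19, 0], [0.0045, -0.004, 0.21, 0], [0.0045, -0.004, 0.215, 0], [0.0045, -0.004, 0.215, 0]]

```text
t: 3.72
eef_pos: [0.5997, 0.1523, 0.017]
orientation: [[1.0, -0.001, 0.001], [-0.001, -1.0, 0.0], [0.001, -0.0, -1.0]]
force: [0.5, -0.3, -0.7]
width: 0.0856
grasp_force: 0.0
```

Request:
jog_arm:
  targets:
    - [[0, 0, 0, 0], [0, 0, 0, 0], [0, 0, 0, 0], [0, 0, 0, 0], [0, 0, 0, 0], [0, 0, 0, 0]]
  fingers: 1

```text
t: 4.47
eef_pos: [0.6001, 0.1527, 0.0181]
orientation: [[1.0, -0.001, 0.002], [-0.001, -1.0, 0.0], [0.002, -0.0, -1.0]]
force: [-1.3, -0.5, 7.5]
width: 0.0593
grasp_force: 63.6
```

Request:
jog_arm:
  targets:
    - [[0, 0, -0.02, 0], [0, 0, -0.05, 0], [0, 0, -0.09, 0], [0, 0, -0.12, 0], [0, 0, -0.12, 0], [0, 0, -0.12, 0]]

```text
t: 5.22
eef_pos: [0.5989, 0.1524, 0.1359]
orientation: [[1.0, -0.0, -0.001], [-0.0, -1.0, -0.0], [-0.001, 0.0, -1.0]]
force: [-0.0, 0.1, -1.9]
width: 0.0593
grasp_force: 64.8
```

Run:
```python
from h import *
f=grab_frame("wrist");cv2.imwrite("pics/w3.png",f["pixels"]);s=sense();e=s["eef_pos"]
print(e,s["orientation"].round(4).tolist(),s["width"])
print(ring(f,.6,e[1],e[2]+.036,r0=.0288), need(.4356,-.121,e[2]))
```

```text
[0.59856831 0.15230006 0.13530368] [[1.0, -0.0002, -0.0016], [-0.0002, -1.0, -0.0007], [-0.0016, 0.0007, -1.0]] 0.058966158124531286
[55.4455  0.5997  0.1513] [-0.1629  0.2733  0.0005]
```

View pics/w3.png

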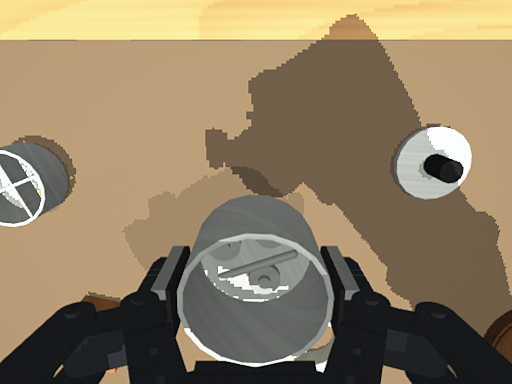

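The deep tin is held upright, rim centre about (256,300). Carrying it over the stand.

Request:
jog_arm:
  targets:
    - [[-0.027, 0.046, 0, 0], [-0.054, 0.091, 0, 0], [-0.082, 0.137, 0, 0], [-0.109, 0.182, 0, 0], [-0.136, 0.228, 0, 0], [-0.164, 0.273, 0, 0], [-0.164, 0.273, 0.03, 0], [-0.164, 0.273, 0.06, 0], [-0.164, 0.273, 0.09, 0], [-0.164, 0.273, 0.1, 0], [-0.164, 0.273, 0.1, 0], [-0.164, 0.273, 0.1, 0]]

```text
t: 6.78
eef_pos: [0.4357, -0.1202, 0.037]
orientation: [[1.0, -0.0, 0.001], [-0.0, -1.0, -0.0], [0.001, 0.0, -1.0]]
force: [0.3, 0.5, -1.4]
width: 0.0591
grasp_force: 65.0
```

Run:
```python
from h import *
print(need(.4346,-.12,.0300),sense()["eef_pos"])
```

```text
[-0.0011 -0.0002  0.007 ] [ 0.43571713 -0.12021808  0.03695911]
```

Request:
jog_arm:
  targets:
    - [[0, 0, 0.004, 0], [0, 0, 0.006, 0], [0, 0, 0.007, 0], [0, 0, 0.007, 0]]

```text
t: 7.28
eef_pos: [0.4353, -0.1203, 0.03]
orientation: [[1.0, -0.0, 0.001], [-0.0, -1.0, -0.001], [0.001, 0.001, -1.0]]
force: [-2.3, 0.1, 9.7]
width: 0.0591
grasp_force: 66.1
```

Contact with the stand at about 10 N. Release and retreat.

Request:
jog_arm:
  targets:
    - [[0, 0, 0, 0], [0, 0, 0, 0], [0, 0, 0, 0], [0, 0, 0, 0], [0, 0, 0, 0]]
  fingers: -1

```text
t: 7.9
eef_pos: [0.4352, -0.1202, 0.0292]
orientation: [[1.0, -0.0, -0.0], [-0.0, -1.0, 0.0], [-0.0, -0.0, -1.0]]
force: [-0.5, -0.7, 0.2]
width: 0.0854
grasp_force: 0.0
```

Request:
jog_arm:
  targets:
    - [[0, 0, -0.02, 0], [0, 0, -0.06, 0], [0, 0, -0.11, 0], [0, 0, -0.16, 0], [0, 0, -0.2, 0], [0, 0, -0.2, 0], [0, 0, -0.2, 0]]

```text
t: 8.78
eef_pos: [0.4347, -0.1203, 0.2288]
orientation: [[1.0, -0.0, -0.001], [-0.0, -1.0, -0.0], [-0.001, 0.0, -1.0]]
force: [-0.6, -0.5, -0.3]
width: 0.0852
grasp_force: 0.0
```

Run:
```python
from h import *
f=grab_frame("wrist");cv2.imwrite("pics/w4.png",f["pixels"]);s=sense();e=s["eef_pos"]
print(e,s["t"],ring(f,.435,-.12,.065))
print(need(.6047,.3374,.23))
```

```text
[ 0.43448159 -0.12025497  0.22833832] 8.825 [61.3566  0.4347 -0.121 ]
[ 0.1701 -0.4577 -0.0018]
```

View pics/w4.png

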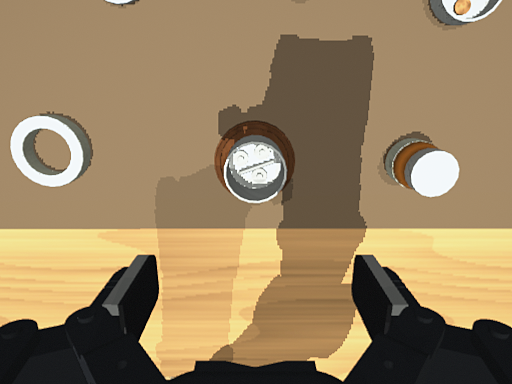

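The deep tin stands in the stand, rim centre about (255,172), ring fit 1 mm from the stand centre. On to the divided tin.

Request:
jog_arm:
  targets:
    - [[0.17, -0.457, 0, 0], [0.17, -0.457, 0, 0], [0.17, -0.457, 0, 0], [0.17, -0.457, 0, 0], [0.17, -0.457, 0, 0], [0.17, -0.457, 0, 0], [0.17, -0.457, 0, 0], [0.17, -0.457, 0, 0], [0.17, -0.457, 0, 0], [0.17, -0.457, 0, 0], [0.17, -0.457, 0, 0], [0.17, -0.457, 0, 0]]

```text
t: 10.32
eef_pos: [0.6056, 0.3353, 0.2295]
orientation: [[1.0, -0.002, 0.0], [-0.002, -1.0, -0.001], [0.0, 0.001, -1.0]]
force: [1.0, -0.4, -0.6]
width: 0.0856
grasp_force: 0.0
```

Run:
```python
from h import *
f=grab_frame("wrist");d=ring(f,.6047,.3374,.041)
print(d,sense()["eef_pos"],sense()["joint_pos"].round(2),need(d[1],d[2],.01))
```

```text
[54.7462  0.6044  0.3378] [0.60563626 0.33554606 0.22964949] [-0.25  0.65 -0.56  1.3   0.34  1.28 -2.39] [-0.0014 -0.0023  0.2196]
```

Request:
jog_arm:
  targets:
    - [[-0.0015, -0.0025, 0.05, 0], [-0.0015, -0.0025, 0.1, 0], [-0.0015, -0.0025, 0.15, 0], [-0.0015, -0.0025, 0.19, 0], [-0.0015, -0.0025, 0.21, 0], [-0.0015, -0.0025, 0.22, 0], [-0.0015, -0.0025, 0.22, 0], [-0.0015, -0.0025, 0.22, 0]]

```text
t: 11.38
eef_pos: [0.6047, 0.3399, 0.0109]
orientation: [[1.0, -0.0, 0.002], [-0.0, -1.0, 0.001], [0.002, -0.001, -1.0]]
force: [0.3, -0.3, -0.3]
width: 0.0857
grasp_force: 0.0
```

Request:
jog_arm:
  targets:
    - [[0, 0, 0, 0], [0, 0, 0, 0], [0, 0, 0, 0], [0, 0, 0, 0], [0, 0, 0, 0], [0, 0, 0, 0]]
  fingers: 1

```text
t: 12.12
eef_pos: [0.6045, 0.3396, 0.011]
orientation: [[1.0, -0.0, 0.002], [-0.0, -1.0, 0.001], [0.002, -0.001, -1.0]]
force: [-1.3, -1.2, 7.3]
width: 0.0593
grasp_force: 64.1
```

Request:
jog_arm:
  targets:
    - [[0, 0, -0.02, 0], [0, 0, -0.06, 0], [0, 0, -0.1, 0], [0, 0, -0.14, 0], [0, 0, -0.15, 0], [0, 0, -0.15, 0], [0, 0, -0.15, 0]]

```text
t: 13.0
eef_pos: [0.6032, 0.3386, 0.1579]
orientation: [[1.0, -0.0, -0.002], [-0.0, -1.0, -0.001], [-0.002, 0.001, -1.0]]
force: [0.1, -1.1, -0.3]
width: 0.0588
grasp_force: 64.6
```

Run:
```python
from h import *
f=grab_frame("wrist");e=sense()["eef_pos"]
d=ring(f,e[0],e[1],e[2]+.0305);off=d[1:]-e[:2]
print(d,e,off,need(.4347-off[0],-.121-off[1],e[2]))
```

```text
[67.5372  0.6036  0.3376] [0.60321003 0.33858626 0.15764607] [ 0.00038997 -0.00098626] [-0.1688  0.4586  0.0011]
```

Request:
jog_arm:
  targets:
    - [[-0.021, 0.057, 0, 0], [-0.042, 0.115, 0, 0], [-0.063, 0.172, 0, 0], [-0.084, 0.229, 0, 0], [-0.106, 0.287, 0, 0], [-0.127, 0.344, 0, 0], [-0.148, 0.401, 0, 0], [-0.169, 0.4585, 0, 0], [-0.169, 0.4585, 0.03, 0], [-0.169, 0.4585, 0.07, 0], [-0.169, 0.4585, 0.07, 0], [-0.169, 0.4585, 0.07, 0]]

```text
t: 14.55
eef_pos: [0.435, -0.1188, 0.0898]
orientation: [[1.0, 0.001, -0.0], [0.001, -1.0, 0.0], [-0.0, -0.0, -1.0]]
force: [0.4, -0.2, -0.3]
width: 0.0592
grasp_force: 65.0
```

Run:
```python
from h import *
f=grab_frame("wrist");cv2.imwrite("pics/w5.png",f["pixels"]);e=sense()["eef_pos"]
d=ring(f,e[0],e[1],e[2]+.0305);off=d[1:]-e[:2]
print(d,e,off,need(.4347-off[0],-.121-off[1],.068))
```

```text
[63.7854  0.4352 -0.1199] [ 0.43546114 -0.11887896  0.09022557] [-0.00026114 -0.00102104] [-0.0005  0.0011  0.0222]
```

Request:
jog_arm:
  targets:
    - [[-0.0005, 0.001, 0.005, 0], [-0.0005, 0.001, 0.012, 0], [-0.0005, 0.001, 0.017, 0], [-0.0005, 0.001, 0.019, 0], [-0.0005, 0.001, 0.021, 0], [-0.0005, 0.001, 0.022, 0], [-0.0005, 0.001, 0.022, 0]]

```text
t: 15.48
eef_pos: [0.4343, -0.1202, 0.0678]
orientation: [[1.0, -0.0, 0.0], [-0.0, -1.0, -0.0], [0.0, 0.0, -1.0]]
force: [-2.0, 0.1, 8.7]
width: 0.059
grasp_force: 65.9
```

Contact at the expected seated height. Release, then look.

Request:
jog_arm:
  targets:
    - [[0, 0, 0, 0], [0, 0, 0, 0], [0, 0, 0, 0], [0, 0, 0, 0], [0, 0, 0, 0]]
  fingers: -1

```text
t: 16.1
eef_pos: [0.4342, -0.1202, 0.0672]
orientation: [[1.0, -0.0, -0.0], [-0.0, -1.0, 0.0], [-0.0, -0.0, -1.0]]
force: [0.3, -0.1, -0.7]
width: 0.0856
grasp_force: 0.0
```

Request:
jog_arm:
  targets:
    - [[0, 0, -0.02, 0], [0, 0, -0.06, 0], [0, 0, -0.11, 0], [0, 0, -0.16, 0], [0, 0, -0.17, 0], [0, 0, -0.17, 0]]

```text
t: 16.85
eef_pos: [0.4342, -0.1205, 0.2374]
orientation: [[1.0, -0.001, 0.001], [-0.001, -1.0, -0.001], [0.001, 0.001, -1.0]]
force: [-0.7, 0.1, 1.1]
width: 0.085
grasp_force: 0.0
```

Run:
```python
from h import *
f=grab_frame("wrist");e=sense()["eef_pos"]
print(e,ring(f,.435,-.12,.098))
g=grab_frame("side");p=px(g,[.435,-.12,.05]).astype(int);print(p)
c=g["pixels"][max(0,p[1]-60):p[1]+50,p[0]-60:p[0]+60]
cv2.imwrite("pics/s1.png",np.hstack([cv2.resize(c,None,fx=3,fy=3),cv2.resize(f["pixels"],(440,330))]))
print(need(.596,-.316,.23))
```

```text
[ 0.43366611 -0.12039423  0.23649038] [64.6115  0.4347 -0.121 ]
[221 209]
[0.1627 0.1957 0.0056]
```

View pics/s1.png

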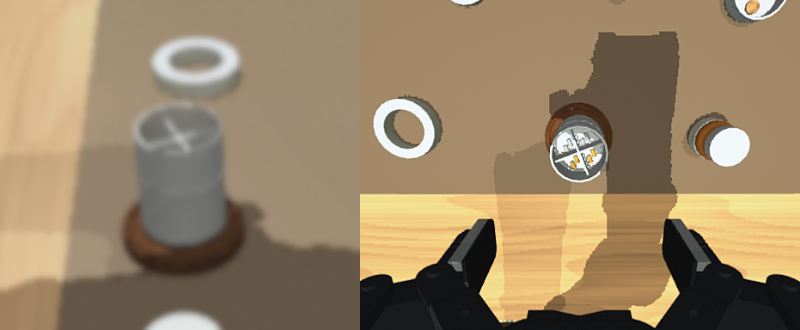

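The divided tin is seated flush on the deep tin: one cylinder, with the seam near (180,185) and the rim at (180,130) in the side crop. Next is the shallow tin.

Request:
jog_arm:
  targets:
    - [[0.163, 0.196, 0, 0], [0.163, 0.196, 0, 0], [0.163, 0.196, 0, 0], [0.163, 0.196, 0, 0], [0.163, 0.196, 0, 0], [0.163, 0.196, 0, 0], [0.163, 0.196, 0, 0], [0.163, 0.196, 0, 0]]

```text
t: 17.95
eef_pos: [0.5969, -0.3152, 0.2379]
orientation: [[1.0, 0.001, 0.0], [0.001, -1.0, -0.0], [0.0, 0.0, -1.0]]
force: [-0.3, -1.0, 0.4]
width: 0.0854
grasp_force: 0.0
```

Run:
```python
from h import *
f=grab_frame("wrist");cv2.imwrite("pics/w6.png",f["pixels"]);d=ring(f,.6,-.316,.029)
print(d,px(f,[d[1],d[2],.029]),sense()["eef_pos"],sense()["joint_pos"].round(2),need(d[1],d[2],.005))
```

```text
[46.3425  0.599  -0.3177] [256.04354881 160.71436067] [ 0.59691731 -0.31549523  0.23800727] [ 0.75  0.62 -0.57  1.34  0.33  1.28 -1.4 ] [0.002  0.0021 0.233 ]
```

View pics/w6.png

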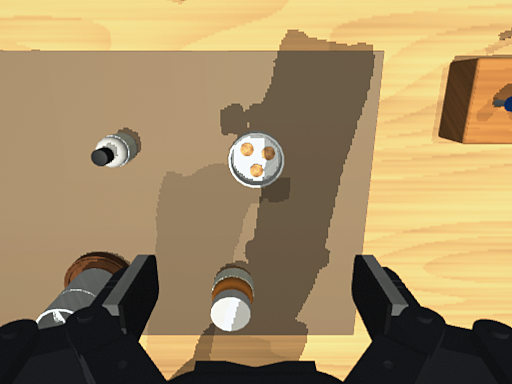

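Shallow tin rim centred at (256,160), in agreement with the ring fit, and well clear of the bottle and jar.

Request:
jog_arm:
  targets:
    - [[0.002, 0.002, 0.05, 0], [0.002, 0.002, 0.1, 0], [0.002, 0.002, 0.15, 0], [0.002, 0.002, 0.19, 0], [0.002, 0.002, 0.215, 0], [0.002, 0.002, 0.228, 0], [0.002, 0.002, 0.232, 0], [0.002, 0.002, 0.232, 0]]

```text
t: 19.0
eef_pos: [0.5997, -0.3184, 0.0063]
orientation: [[1.0, -0.0, 0.001], [-0.0, -1.0, -0.001], [0.001, 0.001, -1.0]]
force: [0.4, 0.6, -0.4]
width: 0.0853
grasp_force: 0.0
```

Request:
jog_arm:
  targets:
    - [[0, 0, 0, 0], [0, 0, 0, 0], [0, 0, 0, 0], [0, 0, 0, 0], [0, 0, 0, 0], [0, 0, 0, 0]]
  fingers: 1

```text
t: 19.75
eef_pos: [0.6, -0.3185, 0.007]
orientation: [[1.0, -0.0, 0.002], [-0.0, -1.0, -0.001], [0.002, 0.001, -1.0]]
force: [-1.2, 0.8, 6.9]
width: 0.0581
grasp_force: 64.1
```

Request:
jog_arm:
  targets:
    - [[0, 0, -0.02, 0], [0, 0, -0.06, 0], [0, 0, -0.1, 0], [0, 0, -0.14, 0], [0, 0, -0.17, 0], [0, 0, -0.17, 0], [0, 0, -0.17, 0]]

```text
t: 20.62
eef_pos: [0.5987, -0.3182, 0.1753]
orientation: [[1.0, -0.0, -0.0], [-0.0, -1.0, -0.0], [-0.0, 0.0, -1.0]]
force: [0.4, 0.5, -1.7]
width: 0.0577
grasp_force: 64.3
```

Run:
```python
from h import *
f=grab_frame("wrist");e=sense()["eef_pos"]
d=ring(f,e[0],e[1],e[2]+.023);off=d[1:]-e[:2]
print(d,e,off,need(.4347-off[0],-.121-off[1],e[2]))
```

```text
[44.4135  0.5989 -0.3192] [ 0.59848613 -0.31817181  0.17457924] [ 0.00041387 -0.00102819] [-0.1642 -0.1982  0.0003]
```

Request:
jog_arm:
  targets:
    - [[-0.033, -0.04, 0, 0], [-0.066, -0.079, 0, 0], [-0.099, -0.119, 0, 0], [-0.132, -0.158, 0, 0], [-0.164, -0.198, 0, 0], [-0.164, -0.198, 0.03, 0], [-0.164, -0.198, 0.057, 0], [-0.164, -0.198, 0.057, 0], [-0.164, -0.198, 0.057, 0]]

```text
t: 21.8
eef_pos: [0.4354, -0.1201, 0.1186]
orientation: [[1.0, -0.0, -0.0], [-0.0, -1.0, 0.0], [-0.0, -0.0, -1.0]]
force: [-0.6, 0.4, -1.3]
width: 0.0579
grasp_force: 64.4
```

Run:
```python
from h import *
f=grab_frame("wrist");cv2.imwrite("pics/w7.png",f["pixels"]);e=sense()["eef_pos"]
d=ring(f,e[0],e[1],e[2]+.023);off=d[1:]-e[:2]
print(d,e,off,need(.4347-off[0],-.121-off[1],.097))
```

```text
[37.9988  0.4354 -0.1212] [ 0.43571008 -0.12024729  0.11887641] [-0.00031008 -0.00095271] [-0.0007 -0.0002  0.0219]
```

View pics/w7.png

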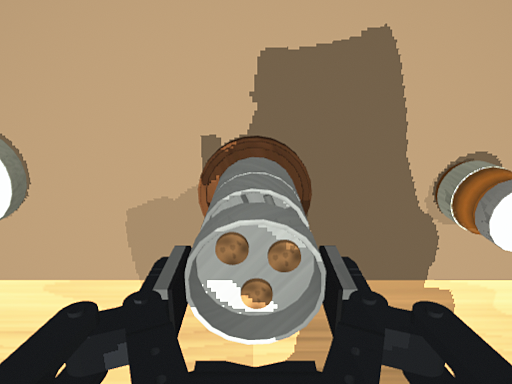

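The shallow tin is level in the grip, rim centre about (256,268), aligned over the stack. Lowering.

Request:
jog_arm:
  targets:
    - [[-0.0005, 0, 0.005, 0], [-0.0005, 0, 0.012, 0], [-0.0005, 0, 0.017, 0], [-0.0005, 0, 0.019, 0], [-0.0005, 0, 0.021, 0], [-0.0005, 0, 0.022, 0], [-0.0005, 0, 0.022, 0]]

```text
t: 22.72
eef_pos: [0.435, -0.1202, 0.0969]
orientation: [[1.0, -0.0, 0.001], [-0.0, -1.0, -0.001], [0.001, 0.001, -1.0]]
force: [-1.3, 0.5, 8.9]
width: 0.0578
grasp_force: 65.2
```

Request:
jog_arm:
  targets:
    - [[0, 0, 0, 0], [0, 0, 0, 0], [0, 0, 0, 0], [0, 0, 0, 0], [0, 0, 0, 0]]
  fingers: -1

```text
t: 23.35
eef_pos: [0.4347, -0.1203, 0.0962]
orientation: [[1.0, -0.0, -0.0], [-0.0, -1.0, 0.0], [-0.0, -0.0, -1.0]]
force: [-1.4, -0.5, 0.5]
width: 0.0853
grasp_force: 0.0
```

Request:
jog_arm:
  targets:
    - [[0, 0, -0.02, 0], [0, 0, -0.06, 0], [0, 0, -0.11, 0], [0, 0, -0.14, 0], [0, 0, -0.14, 0], [0, 0, -0.14, 0]]

```text
t: 24.1
eef_pos: [0.4342, -0.1204, 0.2357]
orientation: [[1.0, -0.0, -0.001], [-0.0, -1.0, -0.0], [-0.001, 0.0, -1.0]]
force: [-1.0, 0.3, -0.7]
width: 0.0856
grasp_force: 0.0
```

Run:
```python
from h import *
f=grab_frame("wrist");print(sense()["eef_pos"],ring(f,.435,-.12,.119),need(.62,.012,.23))
```

```text
[ 0.43402576 -0.12026244  0.23532864] [62.7794  0.4347 -0.121 ] [ 0.1859 -0.1323  0.0051]
```

Stack axis is unchanged at (0.4347, -0.121). On to the lid.

Request:
jog_arm:
  targets:
    - [[0.186, -0.132, 0, 0], [0.186, -0.132, 0, 0], [0.186, -0.132, 0, 0], [0.186, -0.132, 0, 0], [0.186, -0.132, 0, 0], [0.186, -0.132, 0, 0], [0.186, -0.132, 0, 0]]

```text
t: 25.02
eef_pos: [0.6199, 0.0104, 0.236]
orientation: [[1.0, -0.002, -0.001], [-0.002, -1.0, -0.001], [-0.001, 0.001, -1.0]]
force: [-0.3, -0.1, -0.0]
width: 0.0855
grasp_force: 0.0
```

Run:
```python
from h import *
f=grab_frame("wrist");d=ring(f,.615,.008,.014,r0=.0285,rin=.027,rout=.032)
p=px(f,[d[1],d[2],.014]);print(d,p,sense()["eef_pos"],need(d[1],d[2],.02))
im=f["pixels"].copy();a=np.linspace(0,6.28,60)
for t in a: cv2.circle(im,tuple(px(f,[d[1]+.03*np.cos(t),d[2]+.03*np.sin(t),.014]).round().astype(int)),0,(0,0,255),-1)
u,v=p.astype(int);cv2.imwrite("pics/w8.png",cv2.resize(im[v-60:v+60,u-60:u+60],None,fx=4,fy=4,interpolation=0))
```

```text
[4.365e+01 6.168e-01 7.700e-03] [255.98987726 162.57382428] [0.62005491 0.01038658 0.23628109] [-0.0032  0.0025  0.2163]
```

View pics/w8.png

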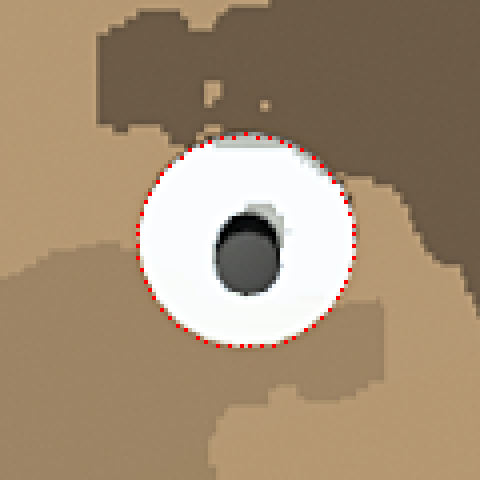

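The fitted red circle matches the lid's edge, with the knob at its centre. Descend and grip the knob.

Request:
jog_arm:
  targets:
    - [[-0.003, 0.0015, 0.05, 0], [-0.003, 0.0015, 0.1, 0], [-0.003, 0.0015, 0.15, 0], [-0.003, 0.0015, 0.19, 0], [-0.003, 0.0015, 0.21, 0], [-0.003, 0.0015, 0.2185, 0], [-0.003, 0.0015, 0.2185, 0], [-0.003, 0.0015, 0.2185, 0]]

```text
t: 26.08
eef_pos: [0.6185, 0.0101, 0.0191]
orientation: [[1.0, -0.001, 0.002], [-0.001, -1.0, 0.0], [0.002, -0.0, -1.0]]
force: [0.1, 1.4, -1.0]
width: 0.0851
grasp_force: 0.0
```

Request:
jog_arm:
  targets:
    - [[0, 0, 0, 0], [0, 0, 0, 0], [0, 0, 0, 0], [0, 0, 0, 0], [0, 0, 0, 0], [0, 0, 0, 0], [0, 0, 0, 0], [0, 0, 0, 0]]
  fingers: 1

```text
t: 27.08
eef_pos: [0.6179, 0.0103, 0.0181]
orientation: [[1.0, -0.0, 0.0], [-0.0, -1.0, -0.0], [0.0, 0.0, -1.0]]
force: [-1.2, -1.1, 5.9]
width: 0.016
grasp_force: 58.5
```

Request:
jog_arm:
  targets:
    - [[0, 0, -0.02, 0], [0, 0, -0.06, 0], [0, 0, -0.1, 0], [0, 0, -0.14, 0], [0, 0, -0.17, 0], [0, 0, -0.17, 0], [0, 0, -0.17, 0]]

```text
t: 27.95
eef_pos: [0.6171, 0.0099, 0.1866]
orientation: [[1.0, -0.0, -0.002], [-0.0, -1.0, -0.0], [-0.002, 0.0, -1.0]]
force: [0.3, 0.0, -1.7]
width: 0.016
grasp_force: 58.5
```

Run:
```python
from h import *
f=grab_frame("wrist");cv2.imwrite("pics/w9.png",f["pixels"]);e=sense()["eef_pos"]
d=ring(f,e[0],e[1],e[2]-.004,r0=.0285,rin=.027,rout=.032)
print(d,e,need(.4347,-.12,e[2]))
```

```text
[-6.2513  0.6166  0.0089] [0.61693368 0.00988439 0.18623016] [-0.1822  0.1299  0.0005]
```

View pics/w9.png

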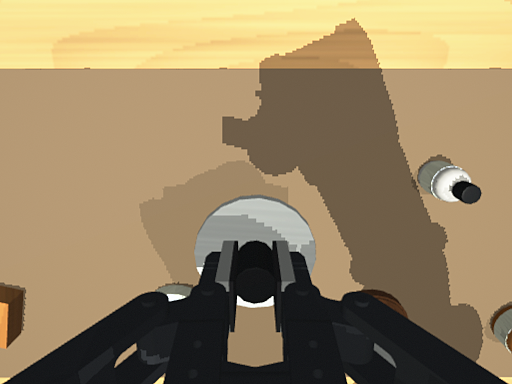

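The lid is held by the knob, level, disc centred near (256,250). Carry it to the stack.

Request:
jog_arm:
  targets:
    - [[-0.045, 0.033, 0, 0], [-0.091, 0.065, 0, 0], [-0.137, 0.098, 0, 0], [-0.182, 0.13, 0, 0], [-0.182, 0.13, 0, 0], [-0.182, 0.13, 0.02, 0], [-0.182, 0.13, 0.036, 0], [-0.182, 0.13, 0.036, 0], [-0.182, 0.13, 0.036, 0]]

```text
t: 29.12
eef_pos: [0.4362, -0.1192, 0.1518]
orientation: [[1.0, 0.001, -0.0], [0.001, -1.0, 0.001], [-0.0, -0.001, -1.0]]
force: [-1.1, 0.1, -1.1]
width: 0.0162
grasp_force: 58.7
```

Run:
```python
from h import *
f=grab_frame("wrist");cv2.imwrite("pics/w10.png",f["pixels"]);e=sense()["eef_pos"]
d=ring(f,e[0],e[1],e[2]-.004,r0=.0285,rin=.027,rout=.032)
print(d,e,need(.4347,-.12,.1292))
```

```text
[-12.2814   0.436   -0.1203] [ 0.43625427 -0.11934945  0.15204774] [-0.0016  0.0007  0.0228]
```

Request:
jog_arm:
  targets:
    - [[-0.0015, 0.0005, 0.005, 0], [-0.0015, 0.0005, 0.012, 0], [-0.0015, 0.0005, 0.017, 0], [-0.0015, 0.0005, 0.02, 0], [-0.0015, 0.0005, 0.022, 0], [-0.0015, 0.0005, 0.023, 0], [-0.0015, 0.0005, 0.023, 0]]

```text
t: 30.05
eef_pos: [0.4344, -0.1202, 0.129]
orientation: [[1.0, -0.0, 0.0], [-0.0, -1.0, -0.0], [0.0, 0.0, -1.0]]
force: [-1.3, -0.2, 2.2]
width: 0.0157
grasp_force: 59.0
```

Request:
jog_arm:
  targets:
    - [[0, 0, 0.001, 0], [0, 0, 0.001, 0]]

```text
t: 30.3
eef_pos: [0.435, -0.1202, 0.1289]
orientation: [[1.0, -0.0, 0.002], [-0.0, -1.0, -0.001], [0.002, 0.001, -1.0]]
force: [-2.4, 0.4, 14.5]
width: 0.0162
grasp_force: 60.2
```

Request:
jog_arm:
  targets:
    - [[0, 0, 0, 0], [0, 0, 0, 0], [0, 0, 0, 0], [0, 0, 0, 0], [0, 0, 0, 0], [0, 0, 0, 0]]
  fingers: -1

```text
t: 31.05
eef_pos: [0.4342, -0.1202, 0.1277]
orientation: [[1.0, -0.0, -0.0], [-0.0, -1.0, 0.0], [-0.0, -0.0, -1.0]]
force: [-0.1, -0.3, 0.1]
width: 0.0853
grasp_force: 0.0
```

Request:
jog_arm:
  targets:
    - [[0, 0, -0.02, 0], [0, 0, -0.06, 0], [0, 0, -0.1, 0], [0, 0, -0.13, 0], [0, 0, -0.13, 0], [0, 0, -0.13, 0]]

```text
t: 31.8
eef_pos: [0.4337, -0.1204, 0.2572]
orientation: [[1.0, -0.0, -0.001], [-0.0, -1.0, -0.0], [-0.001, 0.0, -1.0]]
force: [-0.7, -0.4, -0.4]
width: 0.0852
grasp_force: 0.0
```

Run:
```python
from h import *
f=grab_frame("wrist");print(sense()["eef_pos"],ring(f,.435,-.12,.125,r0=.0285,rin=.027,rout=.032))
g=grab_frame("side");p=px(g,[.435,-.12,.08]).astype(int)
c=g["pixels"][max(0,p[1]-60):p[1]+60,p[0]-60:p[0]+60]
cv2.imwrite("pics/s2.png",np.hstack([cv2.resize(c,(360,360)),cv2.resize(f["pixels"],(440,360))]))
```

```text
[ 0.43357861 -0.12028906  0.25687258] [30.3669  0.434  -0.121 ]
```

View pics/s2.png

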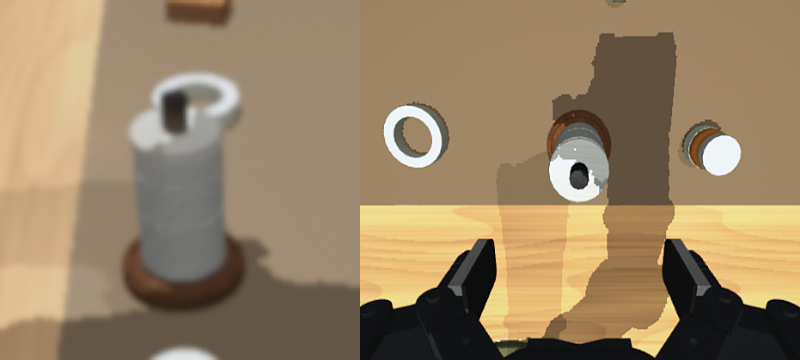

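The stack is straight and fully seated, with the lid level on top (knob at (175,110) in the side crop), and the gripper is clear.

```bash
python3 -c "
from cell import *
print(sign_off())"
```

```text
the job is handed in; nothing more can be done
None
```

The deep, divided and shallow tins and the lid are stacked on the stand; each looked level and seated in the camera checks, the bystanders were never touched, and I handed the job in at about 32 s, with no verdict returned.

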